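# Hang the rinsed steel bottle on the drying peg

## Task

Take the rinsed steel bottle out of its sloping cradle, turn it mouth-down and lower it over the peg of the free drying stand until its mouth rests on the stand's raised collar; then gently press the bottle straight down so that it pushes the stiff collar fully home onto the stand's base, and leave it standing there upside down. Do not touch the collar with the fingers, do not jam the bottle hard against the stand, and leave the other things on the table alone.

Things in the scene. Friction and masses are not known exactly. Their poses are not given: they have to be found in the camera images.
- bottle: Plain steel bottle, open, 170 mm long, about 0.24 kg. Origin: centre of its closed base; z runs along its axis from base to mouth. Outside: 60 mm diameter up to z = 112 mm, shoulder to 134 mm, then a straight neck 39 mm wide to the mouth. Bore of the neck 32 mm; free inside to 108 mm from the mouth. It starts in the cradle, z along the cradle's x and 21 degrees below level (mouth low).
- mouth (a point): Centre of the bottle's open mouth, on its axis at 170 mm from the base; axes as the bottle's.
- cradle: Fixed draining cradle, grey foot 210 x 50 mm, two sloping rails 42 mm apart. Origin on the table under its middle; x level towards the bottle's mouth. The bottle's base is 80 mm behind the origin, axis 92 mm up there. The rails carry the bottle 48 to 112 mm from its base, over 20 mm below its axis: the part near the base is free to grip across. A stop 56 mm high stands just beyond the mouth.
- stand: The free drying stand, fixed: round grey base 116 mm in diameter, 14 mm thick, and an upright steel peg 28 mm in diameter, flat on top with a 1.5 mm bevel, that ends 129 mm above the table. Origin: on the table on the peg's axis; z up.
- peg_tip (a point): The centre of the top of the peg, 129 mm above the stand's origin.
- collar (a joint): Height (m) of the collar's underside above the stand's base, 0 = fully home. The collar is a grey ring round the peg, 56 mm wide and 12 mm thick; it grips the peg, moves only when pushed with 6 N or more (the bottle's weight does not move it) and stays where left. It starts 28 to 45 mm up.
- collar_top (a point): Centre of the collar's top face (26 mm above the table when the collar is home), on which the bottle's mouth comes to rest.
- cup_stand: Another drying stand, fixed, already in use: base 104 mm in diameter, with a short peg on which a steel cup (76 mm in diameter, 85 mm high) stands upside down, its top 99 mm above the table. Origin on the table on its axis. Leave it alone.
- cup: The steel cup on the other stand, upside down; origin at the centre of its closed bottom, which is on top. Leave it alone.
- dish_a: Steel dish with plastic chips, 92 mm in diameter, 14 mm high; origin under its centre. Bystander.
- dish_b: A second such dish, 92 mm in diameter, 14 mm high; origin under its centre. Bystander.
- mug: White mug, 78 mm in diameter, 92 mm high, handle to its +y; origin under its centre. Bystander.
- spray: Upright can, 60 mm in diameter, 170 mm high; origin under its centre. Bystander.
- wrench: Steel wrench lying flat on the table, about 180 mm long, its length along its x axis. Bystander.
Not all that is in view belongs to the job. What is shaped like the bottle but red is not meant.

How it is judged (in metres and radians):
On the way, in this order (a step that is already met when the one before it is completed fails the run):
1. the bottle is lifted out of the cradle and turned mouth-down, clear of the stand (angle between bottle's own z axis and vertical above 2.9 rad and height (world z) of mouth above 0.1 m and contact force between bottle and stand below 0.1 N), for 0.1 s.
2. its mouth rests on the collar round the peg while the collar is still raised (horizontal distance between mouth and collar_top below 0.006 m and z of mouth in the frame of collar_top below 0.004 m and angle between bottle's own z axis and vertical above 2.9 rad and value of joint collar above 0.01 m), for 0.04 s.
At the end, for the whole second after the job is handed in: The bottle stands released and at rest, upside down (within 5 degrees of vertical) over the peg, its mouth within 4 mm of the collar's top and centred within 6 mm, and the collar is home on the base within 2 mm (value of joint collar below 0.002 m and horizontal distance between mouth and stand below 0.006 m and z of mouth in the frame of collar_top below 0.004 m and angle between bottle's own z axis and vertical above 3.05 rad and linear speed of bottle below 0.02 m/s); the robot touches nothing.
It fails at once if the fingers touch the collar (contact force between the fingers and collar above 0.5 N).
It fails at once if the bottle is jammed against the stand or its collar with more than 45 N (contact force between bottle and stand above 45 N).
It fails at once if the cup on the other stand is shifted by more than 10 mm (distance of cup from where it was at the start of the episode above 0.01 m).
It fails at once if a bystander is shifted by more than 20 mm (distance of any of dish_a, dish_b, mug, spray, wrench from where it was at the start of the episode above 0.02 m).
It also fails if it takes over 51 s, if anything falls off the work surface, if the arm or the gripper's body presses on something with over 40 N, if the wrist force passes 120 N, or if a joint passes its speed limit or range.

## Robot

A 6-joint arm with a two-finger parallel gripper is mounted at the origin on the work surface. World frame = base frame: x ahead of the robot, y to its left, z up, the work surface at z = 0. Lengths are in m, angles in degrees, forces in N, time in s.
With the tool pointing down it reaches from about 0.25 to 0.725 m from the base axis. Payload 9.7 kg.
Tool frame: the origin (TCP) lies on the centre line of the jaws, within the pads' length; the fingertips stand 19 mm ahead of it and the grasp point (between the pads) is the TCP (bot.tcp_to_tips is the z of the fingertips in the tool frame, in m); z points along the fingers, y is the line along which they close (so a half turn about z gives the same grasp; the last joint's range is limited). The gripper opens to 85 mm and grips with 20 to 120 N. Pads are 22 mm wide; open, the fingers measure 114 mm over their backs; the gripper's body (76 mm by 85 mm) begins 54 mm behind the grasp point. The pads swing forward as they close: fully open they stand 13 mm farther back than shut.
Start: joints at [-68.01, 4.979, 10.078, 95.1, 0, 90], TCP at [0.206, -0.51, 0.25] pointing down, gripper open.
Joint ranges: [-179.16, 179.16], [-48.56, 103.87], [-65.8, 70.77], [-126.05, 130.52], [-82.76, 87.17], [-180, 180]. Speed limits (degrees/s): [127.2, 127.2, 147.25, 180, 180, 180].

## Interface

Orientations are given as [roll, pitch, yaw] about the fixed x, y, z axes, in that order (R = Rz(yaw) Ry(pitch) Rx(roll)).
In Python, from workcell import bot gives the robot as it stands. The module is installed in compiled form; this text tells all that it offers.
- The arm moves only by the tool play_rows, never from a script. Its argument "increments" is a list of rows, each an object with "slide": the shift along the tool's x, y, z in mm, a list of three; "angular": the turn, a rotation vector about the tool's x, y, z in degrees, a list of three; "claw": the opening, from -1 (shut) to 1 (fully open). In form: [{"slide": [x, y, z], "angular": [rx, ry, rz], "claw": claw}, ...]. A call has 1 to 8 rows; each row shifts and turns the commanded pose from where the row before left it, along the tool's axes as they then stand; what a row does not reach is not made up. A row lasts 1/10 s, in which the tool goes at most 50 mm and 8.59 degrees, less where a joint would pass 70% of its speed; a pose out of reach is approached as far as the arm can. A call is refused whole if a number of a shift passes 50 or a number of a turn 8.59, either way. A call with a gripper value outside its range is refused whole. The fingers move at their own pace and stop on an object; "squeeze" is the grip in N (left out, the last holds). Time passes only in rows, so rows that do not move let the fingers close. It gives the time, the measured TCP pose, the force, the opening and the grip force at its end, in the units of the state.
- bot.get_obs(): the state, without advancing time (a new reading comes with each control period).
- bot.camera(name): name is "scene" or "top" or "wrist"; returns the picture (480x640x3 uint8, red, green, blue); there is no depth.
- bot.camera_info(name): a dict with "fovy" (degrees; the focal length in pixels is half the picture's height over the tangent of half this angle, whatever the lens; pixels are square), "cx", "cy" (the principal point, pixels), "k1" (the pictures are not rectified: a ray, as slopes to the right and down, at radius r is drawn at 1 + k1 r^2 times it, then the intrinsics apply), "R" (3x3) and "t" (3): a world point X has camera coordinates R X + t. Camera axes: x right, y down, z forward; pixel columns grow to the right and rows downward; lengths in m; the calibration is good to about 2 mm. A picture is of the moment at which its call begins: read the wrist's pose just before it. camera_info takes no time and is no camera call; for the wrist camera it gives the pose at the moment of the call.
- bot.job_done(): hands the job in; it is judged then, once.
The state is a dict: "time": time; "q": joint angles; "qd": joint speeds; "joint_efforts": joint torques, N m; "ee_pos": TCP position; "tcp_rot": TCP orientation; "wrist_force": force on the tool from outside, world axes, zero at the start; "torque": the same for the moment, N m; "opening": finger opening in m; "grasp_force": force on a finger pad.
Only numpy, scipy, OpenCV 4.12 (cv2) and the standard library are available. Lean on these libraries where they do the work, as an engineer would, in place of code of your own. Each camera call takes 0.05 s, during which the arm holds its last target. There are 200 camera calls.

## Working session

There is one attempt and no reset: what is moved stays moved. The work goes in short steps, Python scripts to look and compute and a tool call to move; the robot and the scene stay as the last step left them, time stands still between calls to the robot, and variables do not carry over. Pictures are saved under pics/ and viewed, at most 10 in all, crops included, and the job is handed in when it is done.

Besides the shell and the picture viewer there is one more tool, called after ">>>" by a JSON object that holds its "op" and its "data", one argument or row to a line. play_rows: Moves the arm, as the interface text tells. Its arguments: {"type":"object","properties":{"increments":{"type":"array"},"squeeze":{"type":"number"}},"required":["increments"]}

```bash
mkdir -p pics
python3 - <<'E'
from workcell import bot
import cv2
for n in("scene","top"):
    im=bot.camera(n); cv2.imwrite(f"pics/{n}0.png",im[:,:,::-1]); i=bot.camera_info(n); print(n,i)
print(bot.get_obs())
E
```

```text
scene {'fovy': 56.46156820695745, 'cx': 325.53974514206936, 'cy': 241.5678830386049, 'k1': -0.08232975533022023, 'R': array([[-0.60287969,  0.79765758,  0.01668715],
       [ 0.47790762,  0.37779865, -0.79301481],
       [-0.63885866, -0.47011761, -0.60897377]]), 't': array([ 0.41118001, -0.1303061 ,  1.30529714])}
top {'fovy': 52.593721960171784, 'cx': 316.22348790488144, 'cy': 243.9652700901149, 'k1': -0.11384146206189324, 'R': array([[-0.02567544, -0.99965032,  0.00632534],
       [-0.99642546,  0.02508219, -0.08066713],
       [ 0.08048027, -0.00837389, -0.99672103]]), 't': array([-0.09370446,  0.55755033,  1.23126407])}
{'time': 0.1, 'q': array([-6.80112408e+01,  4.95776311e+00,  1.01072295e+01,  9.50997852e+01,
       -1.43553792e-03,  9.00006718e+01]), 'qd': array([-0.09656847, -0.00545117,  0.00280374, -0.0183527 , -0.12971726,
       -0.02285875]), 'joint_efforts': array([-3.33850789e-03, -4.77002156e+01,  4.28084278e+01, -2.24537827e-02,
        5.03699470e-03, -5.31499809e-04]), 'ee_pos': array([ 0.20597508, -0.51011211,  0.2507472 ]), 'tcp_rot': array([1.79950319e+02, 1.43495490e-03, 2.19880862e+01]), 'wrist_force': array([ 0.49025044, -0.62550207,  1.46159929]), 'torque': array([-0.05531885,  0.01643278,  0.04077148]), 'grasp_force': 3.54168240130889, 'opening': 0.08552291301834712}
```

View pics/top0.png

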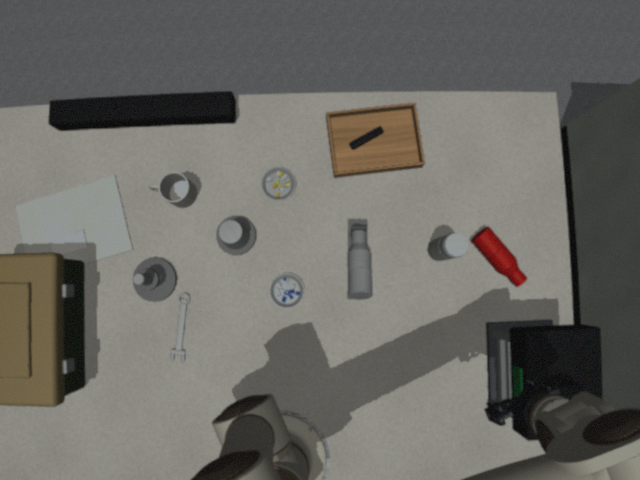

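View pics/scene0.png

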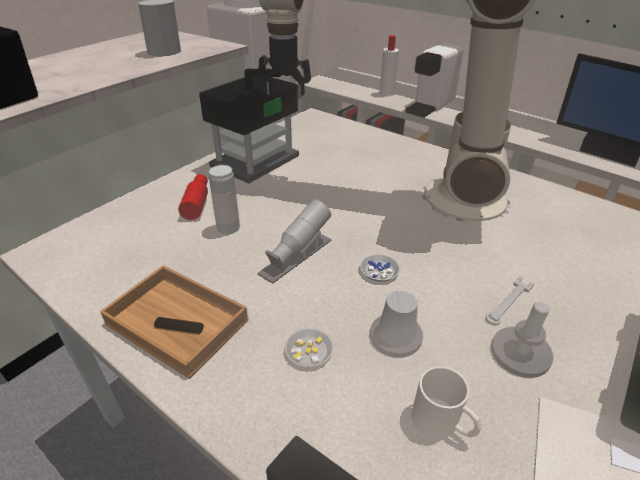

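Top view: the bottle lies at about (360,265) with its mouth up at (359,228). The stand base is at about (155,279), with the peg tip at about (140,279). The cup stand is at (236,234). In the scene view the bottle runs from (320,210) to (275,258) and the stand is at (522,345).

```bash
cat > h.py <<'E'
import numpy as np,cv2
from workcell import bot
def ray(n,u,v,info=None):
    i=info or bot.camera_info(n); f=240/np.tan(np.radians(i['fovy']/2))
    d=np.array([(u-i['cx'])/f,(v-i['cy'])/f]); s=d.copy()
    for _ in range(20): s=d/(1+i['k1']*(s@s))
    R=np.array(i['R']); return -R.T@i['t'], R.T@np.array([*s,1])
def plane(n,u,v,z,info=None):
    o,d=ray(n,u,v,info); return o+d*(z-o[2])/d[2]
def proj(n,X,info=None):
    i=info or bot.camera_info(n); f=240/np.tan(np.radians(i['fovy']/2))
    c=np.array(i['R'])@X+i['t']; s=c[:2]/c[2]; s=s*(1+i['k1']*(s@s)); return s*f+[i['cx'],i['cy']]
def tri(*nuv):
    A=0;b=0;rs=[ray(*q) for q in nuv]
    for o,d in rs:
        d=d/np.linalg.norm(d);P=np.eye(3)-np.outer(d,d);A=A+P;b=b+P@o
    X=np.linalg.solve(A,b); return X,[np.linalg.norm(np.cross(X-o,d/np.linalg.norm(d))) for o,d in rs]
E
python3 - <<'E'
import cv2,numpy as np
t=cv2.imread('pics/top0.png');s=cv2.imread('pics/scene0.png')
def crop(im,x,y,w,h):
    return cv2.resize(cv2.convertScaleAbs(im[y:y+h,x:x+w],alpha=1.3),(400,300),interpolation=cv2.INTER_CUBIC)
# top crops: 5x ; scene crops: 4x / 4x
a=np.hstack([crop(t,120,245,80,60),crop(t,300,210,120,90)])
b=np.hstack([crop(s,470,290,100,75),crop(s,245,190,120,90)])
cv2.imwrite('pics/c1.png',np.vstack([a,b]))
E
```

```text
(no output)
```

View pics/c1.png

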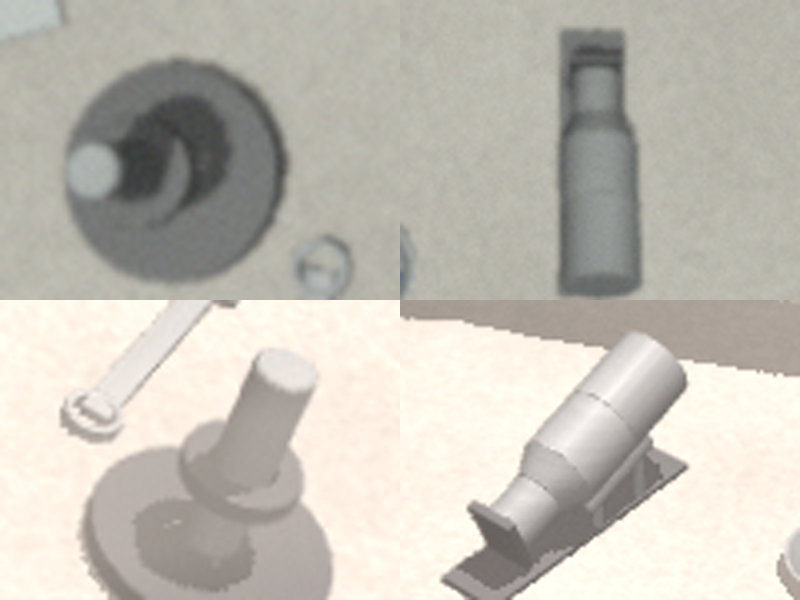

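Crops show the peg tip at top (138.8,279.0) and scene (541.3,307.3). The base disc centre is at about (154.5,279) in top. The bottle axis runs from (359,235) to (360,297) in top. In scene its base circle is centred at about (320.5,208).

Run:
```python
from h import *
np.set_printoptions(precision=4,suppress=True)
t=cv2.imread('pics/top0.png');s=cv2.imread('pics/scene0.png')
# peg top bright blob by threshold relative
for im,n,(x,y,w,h) in((t,'top',(128,268,22,22)),):
    g=cv2.GaussianBlur(cv2.cvtColor(im,6),(3,3),0)[y:y+h,x:x+w]; print(g[::3,::2])
    _,m=cv2.threshold(g,0,255,cv2.THRESH_BINARY+cv2.THRESH_OTSU)
    print(cv2.minEnclosingCircle(max(cv2.findContours(m,0,1)[0],key=cv2.contourArea)))
print('peg top plane',plane('top',138.8,279,.129),'scene',plane('scene',541.3,307.3,.129))
print(tri(('top',138.8,279),('scene',541.3,307.3)))
print('base c',plane('top',154.8,279,.014))
p=plane('top',138.8,279,.129); print(proj('scene',p),proj('top',p*[1,1,0]+[0,0,.014]))
# bottle axis
g=cv2.cvtColor(t,6)
for v in (230,235,240,258,266,275,284,292): print(v,g[v,342:378:1])
# points on axis
for u,v,z in((359,235.5,.045),(359.5,258,.066),(360,285,.085)): print(plane('top',u,v,z))
# base bottom centre
print(tri(('top',360.2,296),('scene',245+ (658-400)*.3,190+(360-300)*.3)))
```

```text
[[141 139 136 132 108  90  90  88  84  79  67]
 [139 139 136 111  91  88  87  87  81  63  57]
 [141 139 129 105 115 122 111  81  54  48  48]
 [142 140 131 129 135 136 134 117  70  49  48]
 [142 139 129 130 135 134 133 118  71  50  49]
 [140 139 127 108 121 125 116  84  60  55  57]
 [143 143 135 104  91  92  91  89  86  85  87]
 [141 141 139 122  96  92  91  89  88  91  91]]
((4.0, 10.5), 11.236202239990234)
peg top plane [0.4733 0.3177 0.129 ] scene [0.4768 0.3197 0.129 ]
(array([0.4733, 0.3193, 0.1259]), [np.float64(0.0003800688355491629), np.float64(0.0003800688355491537)])
base c [0.4744 0.3164 0.014 ]
[540.7708 305.7015] [154.3156 279.4287]
230 [143 141 142 142 138 125  99  91  81  59  57  65  75  83  89  90  93  91
  92  88  84  74  65  64  83 115 135 142 139 140 141 141 143 139 142 143]
235 [144 143 146 145 141 126  93  82  70  66  77  89  97 102 105 110 112 110
 111 109 106  98  92  84  87 113 135 140 140 142 141 140 143 142 141 138]
240 [145 144 141 143 142 128  99  95  88  80  85  93 102 104 110 108 112 113
 112 109 106 100  93  81  88 114 135 141 141 141 140 141 143 146 143
[... 246 characters left out ...]
 113 111 108 105 100  95  89  90 112 134 141 141 142 144 143]
275 [142 140 142 139 138 119  82  74  82  92  96 102 105 108 111 113 113 116
 117 116 119 116 116 112 110 104  99  93  89 103 127 141 142 143 142 141]
284 [143 142 143 145 137 118  89  78  86  91  98 101 106 110 110 115 115 115
 114 114 114 115 112 111 109 105 100  92  87  91 114 138 142 140 141 141]
292 [138 138 141 139 128 103  79  79  85  90  92  97  96  95  95  96  94  93
  91  92  93  94  94  95  98  95  93  92  87  87 112 137 145 146 146 142]
[ 0.5721 -0.217   0.045 ]
[ 0.5137 -0.2144  0.066 ]
[ 0.4467 -0.2116  0.085 ]
(array([ 0.4198, -0.2103,  0.0909]), [np.float64(0.000545333534648286), np.float64(0.0005453335346484519)])
```

```bash
cat >> h.py <<'E'
from scipy.spatial.transform import Rotation as Ro, Slerp
def plan(pos,rpy,n,pos0=None,rpy0=None):
    o=bot.get_obs(); p=np.array(o['ee_pos'] if pos0 is None else pos0)
    r=Ro.from_euler('xyz',o['tcp_rot'] if rpy0 is None else rpy0,degrees=True)
    g=Ro.from_euler('xyz',rpy,degrees=True); w=(r.inv()*g).as_rotvec(degrees=True)/n; st=(np.array(pos)-p)/n
    print('t',o['time'],'q',np.round(o['q'],1),'pos',np.round(o['ee_pos'],4),'rpy',np.round(o['tcp_rot'],2),'F',np.round(o['wrist_force'],1),'open',round(o['opening'],4),'grip',round(o['grasp_force'],1))
    for k in range(n):
        print(np.round(r.inv().apply(st)*1000,1).tolist(),np.round(w,2).tolist()); r=r*Ro.from_rotvec(w,degrees=True)
E
python3 - <<'E'
from h import *
a=np.radians(20); h=np.radians(-2.5)
g=np.array([.443,-.2115,.083]); z=np.array([np.sin(a)*np.cos(h),np.sin(a)*np.sin(h),-np.cos(a)])
s=g-.13*z; print(s); plan(s,[180,-20,-2.5],16)
for n,u,v in(('cup',232,230),('spray',455,243)): print(n,plane('top',u,v,.1 if n=='cup' else .17))
E
```

```text
[ 0.3985797  -0.20956057  0.20516004]
t 0.1 q [-68.    5.   10.1  95.1  -0.   90. ] pos [ 0.206  -0.5101  0.2507] rpy [179.95   0.    21.99] F [ 0.5 -0.6  1.5] open 0.0855 grip 3.5
[18.2, -12.9, 2.8] [-0.26, 1.23, 1.52]
[17.8, -13.4, 3.2] [-0.26, 1.23, 1.52]
[17.4, -13.9, 3.5] [-0.26, 1.23, 1.52]
[16.9, -14.4, 3.8] [-0.26, 1.23, 1.52]
[16.4, -14.8, 4.1] [-0.26, 1.23, 1.52]
[15.9, -15.3, 4.3] [-0.26, 1.23, 1.52]
[15.4, -15.7, 4.6] [-0.26, 1.23, 1.52]
[14.9, -16.1, 4.9] [-0.26, 1.23, 1.52]
[14.4, -16.5, 5.1] [-0.26, 1.23, 1.52]
[13.8, -16.9, 5.3] [-0.26, 1.23, 1.52]
[13.3, -17.3, 5.5] [-0.26, 1.23, 1.52]
[12.7, -17.7, 5.7] [-0.26, 1.23, 1.52]
[12.1, -18.0, 5.9] [-0.26, 1.23, 1.52]
[11.5, -18.4, 6.1] [-0.26, 1.23, 1.52]
[10.8, -18.7, 6.2] [-0.26, 1.23, 1.52]
[10.2, -19.0, 6.4] [-0.26, 1.23, 1.52]
cup [0.58801221 0.09689421 0.1       ]
spray [ 0.53728724 -0.4263867   0.17      ]
```

>>> {"op": "play_rows", "data": {
  "increments": [
    {"slide":[18,-13,3],"angular":[-0.26,1.23,1.52],"claw":1},
    {"slide":[18,-13,3],"angular":[-0.26,1.23,1.52],"claw":1},
    {"slide":[17,-14,3],"angular":[-0.26,1.23,1.52],"claw":1},
    {"slide":[17,-14,4],"angular":[-0.26,1.23,1.52],"claw":1},
    {"slide":[16,-15,4],"angular":[-0.26,1.23,1.52],"claw":1},
    {"slide":[16,-15,4],"angular":[-0.26,1.23,1.52],"claw":1},
    {"slide":[15,-16,5],"angular":[-0.26,1.23,1.52],"claw":1},
    {"slide":[15,-16,5],"angular":[-0.26,1.23,1.52],"claw":1}
  ]
}}

```text
time: 0.9
ee_pos: [0.3017, -0.3594, 0.2268]
tcp_rot: [179.1, -10.0, 9.8]
wrist_force: [0.2, -0.2, -6.4]
opening: 0.0853
grasp_force: 0.0
```

>>> {"op": "play_rows", "data": {
  "increments": [
    {"slide":[14,-16,5],"angular":[-0.26,1.23,1.52],"claw":1},
    {"slide":[14,-17,5],"angular":[-0.26,1.23,1.52],"claw":1},
    {"slide":[13,-17,6],"angular":[-0.26,1.23,1.52],"claw":1},
    {"slide":[13,-18,6],"angular":[-0.26,1.23,1.52],"claw":1},
    {"slide":[12,-18,6],"angular":[-0.26,1.23,1.52],"claw":1},
    {"slide":[12,-18,6],"angular":[-0.26,1.23,1.52],"claw":1},
    {"slide":[11,-19,6],"angular":[-0.26,1.23,1.52],"claw":1},
    {"slide":[10,-19,6],"angular":[-0.26,1.23,1.52],"claw":1}
  ]
}}

```text
time: 1.7
ee_pos: [0.3983, -0.2097, 0.2047]
tcp_rot: [-179.8, -19.9, -2.7]
wrist_force: [0.0, -0.6, -5.6]
opening: 0.0855
grasp_force: 0.0
```

Run:
```python
from h import *
a=np.radians(20); h=np.radians(-2.5)
i=bot.camera_info('wrist'); cv2.imwrite('pics/w1.png',bot.camera('wrist')[:,:,::-1])
for k in (0,.025,.112,.134,.17):
    X=np.array([.42+k*np.cos(np.radians(21))*np.cos(h),-.2105+k*np.cos(np.radians(21))*np.sin(h),.092-k*np.sin(np.radians(21))]); print(k,proj('wrist',X,i))
plan([.443,-.2115,.083],[180,-20,-2.5],6)
```

```text
0 [315.63572551 268.97867141]
0.025 [315.57440093 233.90142116]
0.112 [315.38265825 129.30150662]
0.134 [315.33932576 106.64847644]
0.17 [315.27258609  72.43625762]
t 1.75 q [-33.6 -26.9 -24.5  75.1  10.4 150.7] pos [ 0.399  -0.2079  0.2043] rpy [-179.71  -20.02   -2.77] F [ 2.4 -1.3 -6.1] open 0.0856 grip 0.0
[-0.0, 0.4, 21.5] [-0.03, -0.0, -0.04]
[-0.0, 0.3, 21.5] [-0.03, -0.0, -0.04]
[-0.0, 0.3, 21.5] [-0.03, -0.0, -0.04]
[-0.0, 0.3, 21.5] [-0.03, -0.0, -0.04]
[-0.0, 0.3, 21.5] [-0.03, -0.0, -0.04]
[-0.0, 0.3, 21.5] [-0.03, -0.0, -0.04]
```

View pics/w1.png

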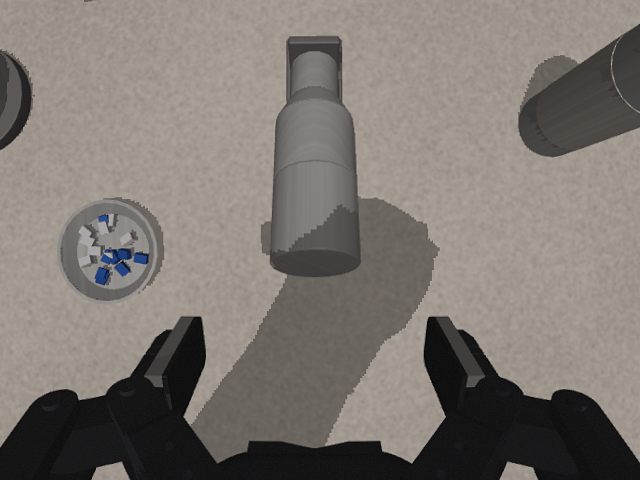

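Wrist view: the bottle is centred at u≈315, between the fingertips (204 and 425). The base face centre is at about (315,263), so it lies a few mm farther ahead than predicted. I shift 3 mm ahead and go in.

>>> {"op": "play_rows", "data": {
  "increments": [
    {"slide":[1,0,22],"angular":[0,0,0],"claw":1},
    {"slide":[1,0,22],"angular":[0,0,0],"claw":1},
    {"slide":[1,0,22],"angular":[0,0,0],"claw":1},
    {"slide":[0,0,22],"angular":[0,0,0],"claw":1},
    {"slide":[0,0,22],"angular":[0,0,0],"claw":1},
    {"slide":[0,0,20],"angular":[0,0,0],"claw":1},
    {"slide":[0,0,0],"angular":[0,0,0],"claw":1},
    {"slide":[0,0,0],"angular":[0,0,0],"claw":0.5}
  ]
}}

```text
time: 2.55
ee_pos: [0.4449, -0.2124, 0.0842]
tcp_rot: [-179.8, -19.9, -2.6]
wrist_force: [0.5, -1.0, -6.7]
opening: 0.0732
grasp_force: 0.0
```

Run:
```python
from h import *
i=bot.camera_info('wrist'); cv2.imwrite('pics/w2.png',bot.camera('wrist')[:,:,::-1])
plan([.446,-.2115,.082],[180,-20,-2.5],1)
```

```text
t 2.6 q [-30.5 -20.3 -33.3  59.3   9.3 153.5] pos [ 0.4453 -0.2127  0.0851] rpy [-179.88  -19.97   -2.6 ] F [ 0.7 -0.6 -6.1] open 0.0663 grip 0.0
[-0.5, -1.2, 3.1] [-0.09, 0.03, -0.09]
```

View pics/w2.png

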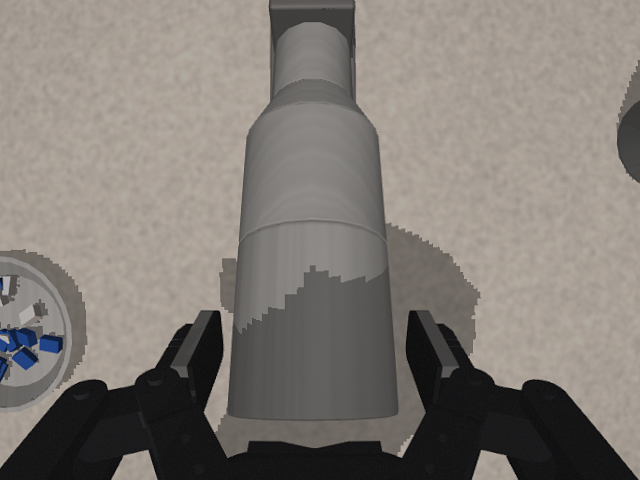

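The bottle spans u 228–398 between the pads (222–407), so it is centred. I close the gripper.

>>> {"op": "play_rows", "data": {
  "increments": [
    {"slide":[0,0,2],"angular":[0,0,0],"claw":0.3},
    {"slide":[0,0,0],"angular":[0,0,0],"claw":-0.2},
    {"slide":[0,0,0],"angular":[0,0,0],"claw":-1},
    {"slide":[0,0,0],"angular":[0,0,0],"claw":-1},
    {"slide":[0,0,0],"angular":[0,0,0],"claw":-1},
    {"slide":[0,0,0],"angular":[0,0,0],"claw":-1}
  ],
  "squeeze": 90
}}

```text
time: 3.2
ee_pos: [0.4459, -0.2122, 0.0851]
tcp_rot: [-179.8, -20.0, -2.6]
wrist_force: [-13.8, 7.2, 10.1]
opening: 0.0579
grasp_force: 91.4
```

Run:
```python
from h import *
o=bot.get_obs(); plan(o['ee_pos']+[0,0,.2],[180,-20,-2.5],1)
```

```text
t 3.2 q [-30.5 -20.4 -33.4  59.2   9.4 153.6] pos [ 0.4459 -0.2122  0.0851] rpy [-179.84  -20.05   -2.59] F [-13.8   7.2  10.1] open 0.0579 grip 91.4
[68.6, -0.5, -187.9] [-0.13, -0.05, -0.09]
```

>>> {"op": "play_rows", "data": {
  "increments": [
    {"slide":[3,0,-9],"angular":[0,0,0],"claw":-1},
    {"slide":[6,0,-17],"angular":[0,0,0],"claw":-1},
    {"slide":[11,0,-30],"angular":[0,0,0],"claw":-1},
    {"slide":[11,0,-30],"angular":[0,0,0],"claw":-1},
    {"slide":[11,0,-30],"angular":[0,0,0],"claw":-1},
    {"slide":[11,0,-30],"angular":[0,0,0],"claw":-1},
    {"slide":[11,0,-30],"angular":[0,0,0],"claw":-1},
    {"slide":[11,0,-30],"angular":[0,0,0],"claw":-1}
  ]
}}

```text
time: 4.0
ee_pos: [0.4457, -0.2131, 0.304]
tcp_rot: [-179.9, -20.0, -2.6]
wrist_force: [0.4, -0.9, -8.6]
opening: 0.058
grasp_force: 96.4
```

Run:
```python
from h import *
cv2.imwrite('pics/w3.png',bot.camera('wrist')[:,:,::-1])
# A: level out + yaw half way staying near; then rest
plan([.40,-.16,.36],[180,0,-2.5],3)
plan([.36,.0,.36],[180,0,177.5-0],22,[.40,-.16,.36],[180,0,-2.4])
```

```text
t 4.05 q [-30.5 -18.8  -7.3  83.2   9.3 153.5] pos [ 0.4468 -0.2135  0.3097] rpy [179.89 -20.38  -2.53] F [-2.4  0.6 -3.4] open 0.0577 grip 96.2
[-9.5, -17.1, -21.4] [0.04, -6.79, -0.02]
[-12.0, -17.1, -20.2] [0.04, -6.79, -0.02]
[-14.3, -17.1, -18.6] [0.04, -6.79, -0.02]
t 4.05 q [-30.5 -18.8  -7.3  83.2   9.3 153.5] pos [ 0.4468 -0.2135  0.3097] rpy [179.89 -20.38  -2.53] F [-2.4  0.6 -3.4] open 0.0577 grip 96.2
[-2.1, -7.2, -0.0] [0.0, 0.0, -8.18]
[-1.1, -7.4, -0.0] [0.0, 0.0, -8.18]
[-0.0, -7.5, -0.0] [0.0, 0.0, -8.18]
[1.1, -7.4, -0.0] [0.0, 0.0, -8.18]
[2.1, -7.2, -0.0] [0.0, 0.0, -8.18]
[3.1, -6.8, -0.0] [0.0, 0.0, -8.18]
[4.0, -6.3, -0.0] [0.0, 0.0, -8.18]
[4.9, -5.7, -0.0] [0.0, 0.0, -8.18]
[5.7, -4.9, -0.0] [0.0, 0.0, -8.18]
[6.3, -4.1, -0.0] [0.0, 0.0, -8.18]
[6.8, -3.1, -0.0] [0.0, 0.0, -8.18]
[7.2, -2.1, -0.0] [0.0, 0.0, -8.18]
[7.4, -1.1, -0.0] [0.0, 0.0, -8.18]
[7.5, -0.0, -0.0] [0.0, 0.0, -8.18]
[7.4, 1.0, 0.0] [0.0, 0.0, -8.18]
[7.2, 2.1, 0.0] [0.0, 0.0, -8.18]
[6.8, 3.1, 0.0] [0.0, 0.0, -8.18]
[6.3, 4.0, 0.0] [0.0, 0.0, -8.18]
[5.7, 4.9, 0.0] [0.0, 0.0, -8.18]
[4.9, 5.7, 0.0] [0.0, 0.0, -8.18]
[4.1, 6.3, 0.0] [0.0, 0.0, -8.18]
[3.1, 6.8, 0.0] [0.0, 0.0, -8.18]
```

View pics/w3.png

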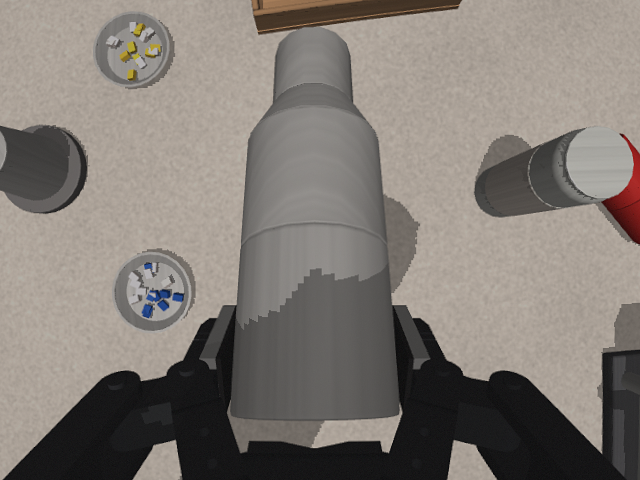

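The bottle is held straight and centred (base 231–400, mouth at (313,30)). Next I turn it half round while carrying it over.

>>> {"op": "play_rows", "data": {
  "increments": [
    {"slide":[-10,-17,-21],"angular":[0,-6.8,0],"claw":-1},
    {"slide":[-12,-17,-20],"angular":[0,-6.8,0],"claw":-1},
    {"slide":[-14,-17,-19],"angular":[0,-6.8,0],"claw":-1},
    {"slide":[-1,-16,0],"angular":[0,0,-8],"claw":-1},
    {"slide":[2,-16,0],"angular":[0,0,-8],"claw":-1},
    {"slide":[4,-16,0],"angular":[0,0,-8],"claw":-1},
    {"slide":[6,-15,0],"angular":[0,0,-8],"claw":-1},
    {"slide":[8,-14,0],"angular":[0,0,-8],"claw":-1}
  ]
}}

```text
time: 4.85
ee_pos: [0.4002, -0.0786, 0.3523]
tcp_rot: [-179.6, 0.2, 37.8]
wrist_force: [0.0, -0.9, -8.7]
opening: 0.0576
grasp_force: 96.6
```

>>> {"op": "play_rows", "data": {
  "increments": [
    {"slide":[10,-13,0],"angular":[0,0,-8],"claw":-1},
    {"slide":[11,-11,0],"angular":[0,0,-8],"claw":-1},
    {"slide":[13,-10,0],"angular":[0,0,-8],"claw":-1},
    {"slide":[14,-8,0],"angular":[0,0,-8],"claw":-1},
    {"slide":[15,-6,0],"angular":[0,0,-8],"claw":-1},
    {"slide":[16,-3,0],"angular":[0,0,-8],"claw":-1},
    {"slide":[16,-1,0],"angular":[0,0,-8],"claw":-1},
    {"slide":[16,1,0],"angular":[0,0,-8],"claw":-1}
  ]
}}

```text
time: 5.65
ee_pos: [0.4, 0.0504, 0.3526]
tcp_rot: [-179.6, -0.2, 101.8]
wrist_force: [0.1, -1.0, -8.9]
opening: 0.0578
grasp_force: 96.6
```

Run:
```python
from h import *
plan([.40,.27,.36],[180,0,213.8],14)
```

```text
t 5.65 q [  7.1 -10.7   6.7 107.8   0.2  85.3] pos [0.4    0.0504 0.3526] rpy [-179.63   -0.21  101.76] F [ 0.1 -1.  -8.9] open 0.0578 grip 96.6
[15.4, 3.2, -0.5] [-0.0, -0.04, -8.0]
[14.8, 5.3, -0.5] [-0.0, -0.04, -8.0]
[13.9, 7.3, -0.5] [-0.0, -0.04, -8.0]
[12.7, 9.2, -0.5] [-0.0, -0.04, -8.0]
[11.3, 10.9, -0.5] [-0.0, -0.04, -8.0]
[9.7, 12.3, -0.5] [-0.0, -0.04, -8.0]
[7.9, 13.6, -0.5] [-0.0, -0.04, -8.0]
[5.9, 14.5, -0.5] [-0.0, -0.04, -8.0]
[3.9, 15.2, -0.5] [-0.0, -0.04, -8.0]
[1.7, 15.6, -0.5] [-0.0, -0.04, -8.0]
[-0.5, 15.7, -0.5] [-0.0, -0.04, -8.0]
[-2.7, 15.5, -0.5] [-0.0, -0.04, -8.0]
[-4.8, 14.9, -0.5] [-0.0, -0.04, -8.0]
[-6.8, 14.1, -0.5] [-0.0, -0.04, -8.0]
```

>>> {"op": "play_rows", "data": {
  "increments": [
    {"slide":[15,3,0],"angular":[0,0,-8],"claw":-1},
    {"slide":[15,5,0],"angular":[0,0,-8],"claw":-1},
    {"slide":[14,7,0],"angular":[0,0,-8],"claw":-1},
    {"slide":[13,9,0],"angular":[0,0,-8],"claw":-1},
    {"slide":[11,11,0],"angular":[0,0,-8],"claw":-1},
    {"slide":[10,12,0],"angular":[0,0,-8],"claw":-1},
    {"slide":[8,14,0],"angular":[0,0,-8],"claw":-1},
    {"slide":[6,14,0],"angular":[0,0,-8],"claw":-1}
  ]
}}

```text
time: 6.45
ee_pos: [0.3995, 0.1755, 0.3529]
tcp_rot: [180.0, -0.4, 165.8]
wrist_force: [0.3, -1.2, -8.6]
opening: 0.0581
grasp_force: 96.6
```

>>> {"op": "play_rows", "data": {
  "increments": [
    {"slide":[4,15,0],"angular":[0,0,-8],"claw":-1},
    {"slide":[2,16,0],"angular":[0,0,-8],"claw":-1},
    {"slide":[0,16,0],"angular":[0,0,-8],"claw":-1},
    {"slide":[-3,15,0],"angular":[0,0,-8],"claw":-1},
    {"slide":[-5,15,0],"angular":[0,0,-8],"claw":-1},
    {"slide":[-7,14,0],"angular":[0,0,-8],"claw":-1}
  ]
}}

```text
time: 7.05
ee_pos: [0.3999, 0.2699, 0.3532]
tcp_rot: [179.6, -0.3, -146.2]
wrist_force: [1.0, -1.3, -8.9]
opening: 0.0579
grasp_force: 96.6
```

Run:
```python
from h import *
plan([.4745,.318,.345],[180,49,213.8],8)
```

```text
t 7.05 q [ 3.380e+01 -3.000e-01  1.630e+01  1.069e+02  4.000e-01  1.000e-01] pos [0.3999 0.2699 0.3532] rpy [ 179.65   -0.25 -146.23] F [ 1.  -1.3 -8.9] open 0.0579 grip 96.6
[-11.1, -0.2, 1.0] [0.04, -6.16, -0.02]
[-10.9, -0.2, 2.2] [0.04, -6.16, -0.02]
[-10.6, -0.2, 3.3] [0.04, -6.16, -0.02]
[-10.2, -0.2, 4.4] [0.04, -6.16, -0.02]
[-9.7, -0.2, 5.5] [0.04, -6.16, -0.02]
[-9.0, -0.2, 6.5] [0.04, -6.16, -0.02]
[-8.3, -0.2, 7.4] [0.04, -6.16, -0.02]
[-7.4, -0.2, 8.3] [0.04, -6.16, -0.02]
```

>>> {"op": "play_rows", "data": {
  "increments": [
    {"slide":[-11,0,1],"angular":[0.04,-6.16,0],"claw":-1},
    {"slide":[-11,0,2],"angular":[0.04,-6.16,0],"claw":-1},
    {"slide":[-11,0,3],"angular":[0.04,-6.16,0],"claw":-1},
    {"slide":[-10,0,4],"angular":[0.04,-6.16,0],"claw":-1},
    {"slide":[-10,0,6],"angular":[0.04,-6.16,0],"claw":-1},
    {"slide":[-9,0,7],"angular":[0.04,-6.16,0],"claw":-1},
    {"slide":[-8,-1,7],"angular":[0.04,-6.16,0],"claw":-1},
    {"slide":[-7,-1,8],"angular":[0.04,-6.16,0],"claw":-1}
  ]
}}

```text
time: 7.85
ee_pos: [0.4747, 0.3161, 0.3454]
tcp_rot: [179.9, 49.3, -146.8]
wrist_force: [-0.1, -0.9, -8.5]
opening: 0.0578
grasp_force: 96.6
```

>>> {"op": "play_rows", "data": {
  "increments": [
    {"slide":[0,0,0],"angular":[0,0,0],"claw":-1},
    {"slide":[0,0,0],"angular":[0,0,0],"claw":-1}
  ]
}}

```text
time: 8.05
ee_pos: [0.474, 0.3157, 0.345]
tcp_rot: [179.9, 48.8, -146.8]
wrist_force: [-0.0, -0.7, -8.8]
opening: 0.058
grasp_force: 96.6
```

Run:
```python
from h import *
ims={n:bot.camera(n)[:,:,::-1] for n in('top','scene','wrist')}
for n in ims: cv2.imwrite(f'pics/{n}4.png',ims[n])
plan([.4745,.318,.345],[180,49,213.8],1)
P=np.array([.4745,.318,0])
for k in(.129,.198,.368): print(k,[proj(n,P+[0,0,k]).round(1) for n in('top','scene')])
i=bot.camera_info('wrist');print(-np.array(i['R']).T@i['t'],proj('wrist',P+[0,0,.129],i))
c=lambda im,x,y,w,h:cv2.resize(im[y:y+h,x:x+w],(400,300),interpolation=2)
cv2.imwrite('pics/c4.png',np.vstack([np.hstack([c(ims['top'],90,230,80,60),c(ims['scene'],480,180,160,120)]),np.hstack([c(ims['scene'],500,270,80,60),c(ims['wrist'],0,0,640,480)])]))
```

```text
t 8.2 q [ 33.8 -35.8 -26.9  49.9  -0.4   0.4] pos [0.475  0.3165 0.3472] rpy [ 179.89   49.   -146.77] F [ 0.8 -1.6 -7.9] open 0.0579 grip 96.6
[1.4, 1.5, 1.7] [-0.32, 0.0, -0.38]
0.129 [array([138.7, 278.5]), array([540.7, 306.1])]
0.198 [array([127.9, 278.2]), array([553.5, 277.1])]
0.368 [array([ 94.6, 277.1]), array([590.5, 189.8])]
[0.35141819 0.23547008 0.36498312] [315.58769471 -35.62643237]
```

View pics/c4.png

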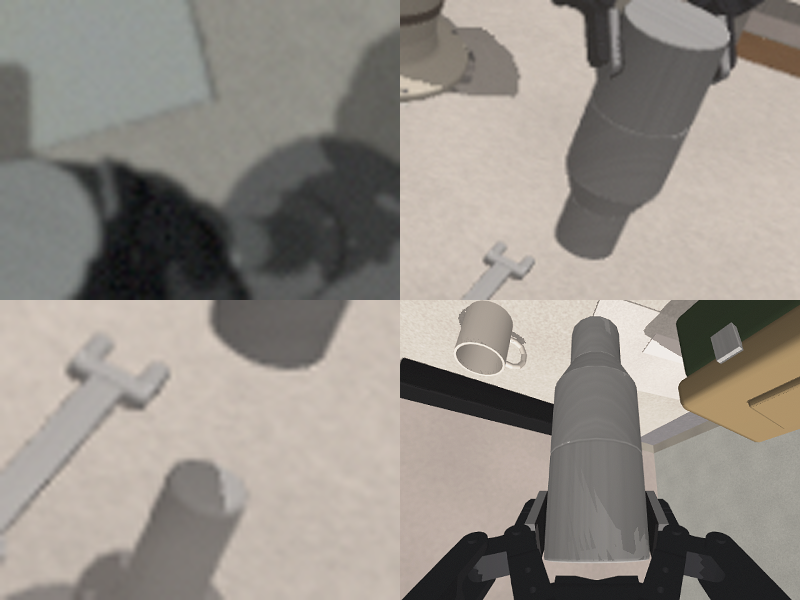

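The bottle hangs mouth-down. In scene the base disc is at about (587,191), the mouth bottom edge is at row ≈283, u≈555, and the peg tip is at about (540,306). The top view shows the base disc at about (93,277). Next come sub-pixel outlines.

```bash
cat > m.py <<'E'
from h import *
def circ(n,C,r,info=None):
    a=np.linspace(0,2*np.pi,181); return np.array([proj(n,np.array(C)+[r*np.cos(t),r*np.sin(t),0],info) for t in a])
def edges(g,v,u0,u1):   # dark-on-bright: subpixel left,right crossing
    x=np.arange(u0,u1); y=cv2.GaussianBlur(g,(3,3),0)[v,u0:u1].astype(float); d=np.diff(y)
    i=np.argmin(d); j=np.argmax(d); return x[i]+.5,x[j]+.5,int(d[i]),int(d[j])
def ell(g,x,y,w,h,lo):
    m=(g[y:y+h,x:x+w]>lo).astype(np.uint8); c=max(cv2.findContours(m,0,1)[0],key=cv2.contourArea); (a,b),ax,th=cv2.fitEllipse(cv2.convexHull(c)); return (a+x,b+y),ax,th
E
python3 - <<'E'
from m import *
t=cv2.imread('pics/top4.png',0); s=cv2.imread('pics/scene4.png',0)
np.set_printoptions(linewidth=200)
print(t[277,70:125]); print(t[255:300:2,93]); print(s[191,565:620]);print(s[175:210,590])
for v in (264,268,272,276,306,312,318): print(v,s[v,525:580])
print(s[270:300,552],s[270:300,556])
E
```

```text
[ 23  19  24  21  24  21  16  22  27  47  89 117 126 126 125 126 125 126 127 128 125 128 129 130 131 131 127 129 129 129 128 130 129 129 128 129 131 128 124 102  66  34  34  32  22  22  21  25  29
  30  29  28  34  15  28]
[ 99  99  99  96 125 128 126 125 126 125 126 130 127 127 129 129 132 133 124  75  57  59  53]
[148 149 113  68  74  76  76  77  79  98 126 150 164 163 164 165 165 165 165 165 167 165 162 163 163 163 163 162 162 162 164 167 166 164 163 164 164 164 165 164 165 164 164 166 167 168  53  53  70
 100 101 100 111 121 124]
[ 72 111 122 122 114 159 165 163 165 165 164 161 164 165 160 162 163 163 163 165 164 164 157 125  91  89  91  91  90  91  94  92  93  94  95]
264 [197 197 197 196 194 195 197 196 196 194 193 193 194 196 198 196 196 195 197 172 111  86  88  89  90  92  94  92  96 100  96  93  91  90  91  93  92  93  94  93  94  94  94  94  94  94  93 101 117
 167 190 190 194 193 192]
268 [201 200 197 196 194 195 197 198 198 198 197 197 198 199 197 197 197 179 124  88  88  90  92  92  93  94  95  97  97  98  97  98  99 101 100  99  99  99 100 102 102 100 101  99  98 131 17
[... 714 characters left out ...]
6]
312 [190 189 188 188 183 116 105 107 109 111 111 113 113 116 122 125 128 130 129 134 149 147 135 153 187 189 188 186 186 185 182 183 187 187 190 188 187 186 187 185 187 186 185 190 188 185 184 184 186
 187 190 189 188 190 191]
318 [186 184 143 111 111 114 114 117 118 118 120 121 121 120 120 122 121 121 122 123 144 184 186 187 186 186 189 188 183 184 185 186 184 180 183 182 184 187 187 183 182 182 184 189 189 187 185 186 186
 185 184 184 188 190 188]
[ 96  97  98  98  98  98  97  99  98 100 102 101 103 176 193 193 190 191 192 190 190 191 190 189 188 185 184 184 189 191] [ 99  99 100 100 100  99  99 100 100 101 103 103 102 120 186 191 194 191 191 193 191 191 189 190 193 193 195 194 190 188]
```

Run:
```python
from m import *
np.set_printoptions(linewidth=200,precision=2,suppress=True)
P=np.array([.4745,.318,0]); 
def chord_row(c,v): 
    k=np.where(np.diff(np.sign(c[:,1]-v)))[0]; return sorted(c[k,0])
def chord_col(c,u):
    k=np.where(np.diff(np.sign(c[:,0]-u)))[0]; return sorted(c[k,1])
for zb in(.366,.370,.374):
    c=circ('scene',P+[0,0,zb],.03); print('base',zb,'row191 obs 574,610.5:',chord_row(c,191),'col590 obs 179.5,197.6:',chord_col(c,590), 'top c',proj('top',P+[0,0,zb]))
    m=circ('scene',P+[0,0,zb-.17],.0195); print('  mouth left(541.5@272.5)',m[m[:,0].argmin()],'right',m[m[:,0].argmax()],'col552(282.6) 556(283.3)',chord_col(m,552),chord_col(m,556))
J=np.array([proj('scene',P+[0,0,.2]+d)-proj('scene',P+[0,0,.2]) for d in np.eye(3)*.001]); print('px/mm',J)
# peg from first images
s=cv2.imread('pics/scene0.png',0)
for v in(304,307,310,316): print(v,s[v,525:560])
for u in(538,542): print(u,s[292:322,u])
c=circ('scene',P+[0,0,.129],.0125); print('pegtop pred: row307',chord_row(c,307),'col542',chord_col(c,542)); c=circ('scene',P+[0,0,.1275],.014);print(chord_row(c,307),chord_col(c,542))
J=np.array([proj('scene',P+[0,0,.129]+d)-proj('scene',P+[0,0,.129]) for d in np.eye(3)*.001]); print(J)
# body edges of peg lower down
for z in(.11,.1): print(z,proj('scene',P+[0,0,z]))
for v in(313,): pass
```

```text
base 0.366 row191 obs 574,610.5: [np.float64(571.1555948978931), np.float64(608.8803471708959)] col590 obs 179.5,197.6: [np.float64(181.9592439138588), np.float64(200.61020758596862)] top c [ 95.06 277.13]
  mouth left(541.5@272.5) [541.22 275.15] right [565.05 281.13] col552(282.6) 556(283.3) [np.float64(270.7091872712807), np.float64(284.91668412662557)] [np.float64(271.9223557605743), np.float64(285.8494316840185)]
base 0.37 row191 obs 574,610.5: [np.float64(574.5840550005541), np.float64(611.6762722858934)] col590 obs 179.5,197.6: [np.float64(179.47160274518242), np.float64(197.99071816225637)] top c [ 94.14 277.1 ]
  mouth left(541.5@272.5) [541.95 273.37] right [565.87 279.35] col552(282.6) 556(283.3) [np.float64(268.8673443277987), np.float64(282.8345821051963)] [np.float64(269.84888916805073), np.float64(283.949777893484)]
base 0.374 row191 obs 574,610.5: [np.float64(579.4338108367422), np.float64(613.6791847216084)] col590 obs 179.5,197.6: [np.float64(176.980028263145), np.float64(195.1162729632655)] top c [ 93.21 277.07]
  mouth left(541.5@272.5) [542.69 271.58] right [566.
[... 720 characters left out ...]
123 124 124 125 125 126 145 181 185 187 189 188 186 184 182 185 187 189 188 187]
538 [195 191 193 194 192 193 191 195 192 190 173 176 175 176 175 176 176 173 155 131 123 120 122 123 124 124 125 127 127 127]
542 [196 198 196 191 195 195 194 193 191 191 184 174 176 175 177 177 177 179 178 174 154 130 123 123 124 125 126 126 126 129]
pegtop pred: row307 [np.float64(534.4485210412577), np.float64(547.8383418204364)] col542 [np.float64(301.93035058930684), np.float64(311.1807791326852)]
[np.float64(532.9543795689538), np.float64(548.1343974458938)] [np.float64(302.02584442676584), np.float64(312.3913565784233)]
[[-0.16  0.32]
 [ 0.55  0.24]
 [ 0.18 -0.4 ]]
0.11 [537.42 313.59]
0.1 [535.72 317.42]
```

Measured result: the bottle's axis sits about 2 mm short of the peg in y, and is centred in x. Tilt is within a degree, and the mouth is at z≈0.200. I correct by 2 mm in y and go down to just above the peg.

>>> {"op": "play_rows", "data": {
  "increments": [
    {"slide":[7.5,0.3,6.7],"angular":[0,0,0],"claw":-1},
    {"slide":[7.5,0.3,6.7],"angular":[0,0,0],"claw":-1},
    {"slide":[7.5,0.3,6.7],"angular":[0,0,0],"claw":-1},
    {"slide":[7.5,0.3,6.7],"angular":[0,0,0],"claw":-1},
    {"slide":[7.5,0.3,6.7],"angular":[0,0,0],"claw":-1},
    {"slide":[7.5,0.3,6.7],"angular":[0,0,0],"claw":-1},
    {"slide":[0,0,0],"angular":[0,0,0],"claw":-1},
    {"slide":[0,0,0],"angular":[0,0,0],"claw":-1}
  ]
}}

```text
time: 9.0
ee_pos: [0.4743, 0.3184, 0.285]
tcp_rot: [179.9, 49.0, -146.8]
wrist_force: [0.8, -0.8, -8.4]
opening: 0.0578
grasp_force: 96.6
```

Run:
```python
from m import *
np.set_printoptions(linewidth=220,precision=2,suppress=True)
s=bot.camera('scene')[:,:,::-1]; t=bot.camera('top')[:,:,::-1]; cv2.imwrite('pics/s5.png',s);cv2.imwrite('pics/t5.png',t)
plan([.4745,.319,.285],[180,49,213.8],1)
cv2.imwrite('pics/c5.png',cv2.resize(s[230:350,470:630],(800,600),interpolation=cv2.INTER_CUBIC))
g=cv2.cvtColor(s,6)
for v in range(286,326,4): print(v,edges(g,v,515,575))
```

```text
t 9.1 q [ 34.1 -37.4 -34.6  43.7  -0.6   0.6] pos [0.47 0.32 0.29] rpy [ 179.89   49.07 -146.77] F [-0.3 -0.9 -8.4] open 0.0582 grip 96.6
[0.5, 0.5, 0.8] [-0.32, 0.07, -0.38]
286 (np.float64(537.5), np.float64(570.5), -40, 28)
290 (np.float64(535.5), np.float64(529.5), -40, 22)
294 (np.float64(533.5), np.float64(560.5), -42, 31)
298 (np.float64(531.5), np.float64(558.5), -38, 33)
302 (np.float64(532.5), np.float64(556.5), -36, 31)
306 (np.float64(532.5), np.float64(554.5), -33, 30)
310 (np.float64(530.5), np.float64(548.5), -34, 14)
314 (np.float64(528.5), np.float64(547.5), -30, 25)
318 (np.float64(526.5), np.float64(545.5), -26, 26)
322 (np.float64(518.5), np.float64(543.5), -17, 26)
```

View pics/c5.png

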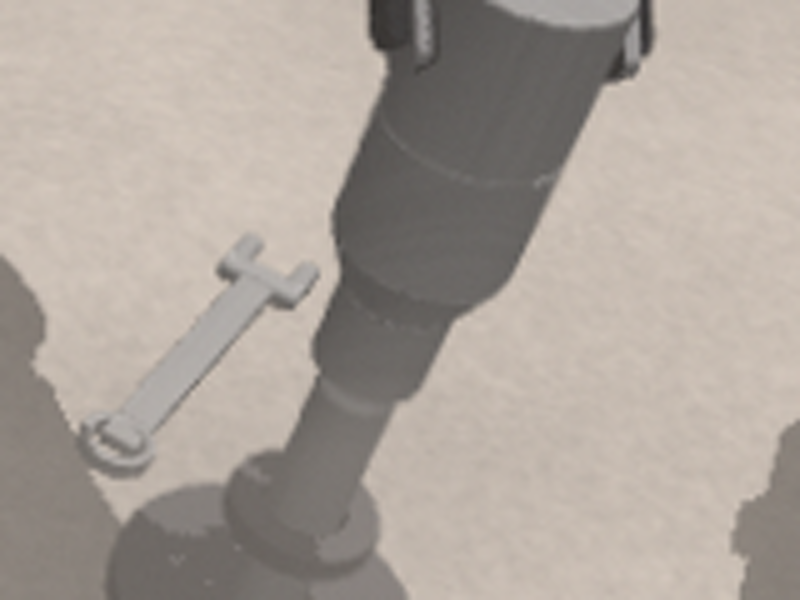

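The neck and peg axes line up in the scene view (neck mid 546.0 at row 296; extrapolated peg axis 545.8). I check the other direction from the top view.

Run:
```python
from m import *
np.set_printoptions(linewidth=220,precision=2,suppress=True)
t=cv2.imread('pics/t5.png',0); s=cv2.imread('pics/s5.png',0)
for zb in (.307,.309,.311):
    c=circ('top',[.4745,.319,zb],.03); print(zb,'disc pred',c[:,0].min(),c[:,0].max(),c[:,1].min(),c[:,1].max())
    m=circ('scene',[.4745,.319,zb-.17],.0195); b=circ('scene',[.4745,.319,zb],.03); print(' mouth',m[:,0].min(),m[:,0].max(),m[:,1].max(),m[m[:,1].argmax()],'base',b[:,0].min(),b[:,0].max(),b[:,1].min(),b[:,1].max())
print(t[277,85:130]);print(t[250:305,104],t[250:305,108],t[250:305,112])
for u in(540,542,544,546): print(u,s[296:322,u])
for u in(580,): print(s[200:250,u])
print(s[220,555:610])
```

```text
0.307 disc pred 93.19131028197944 121.5827591912705 262.7429142641872 292.4112019706858
 mouth 531.4064356133706 554.0803729363197 311.24467785883905 [546.67 311.24] base 556.7621618637276 597.2971832262808 213.28606617687473 236.02245547306222
0.309 disc pred 92.75749330571321 121.19989648642499 262.7004375193219 292.42760100113867
 mouth 531.7454913516358 554.4575777195705 310.4350099469077 [547.04 310.44] base 557.1764149821572 597.786889584318 212.23537714291592 234.93824819388433
0.311 disc pred 92.3220154267992 120.81553424812265 262.6577881294927 292.4440552401243
 mouth 532.0854635624315 554.8358033337508 309.6227068467621 [547.41 309.62] base 557.5917957953743 598.277916508327 211.18125950905463 233.8501969956475
[ 83  94  95  95  91  94  96 109 121 126 127 125 127 129 127 127 128 130 128 127 131 131 131 129 129 130 132 130 131 131 131 132 131 129 125  99  62  34  28  23  28  15  27  23  32]
[152 153 153 150 152 151 151 142 138 139 143 144 135 125 125 126 125 130 130 127 128 127 128 127 127 126 130 127 129 128 131 132 132 129 132 131 133 133 135 133 129 109  91  74  61  55  
[... 647 characters left out ...]
09 114 120 128 125 119 114 116 116 117 116 119 119 118]
544 [100 101 102 103 103 103 104 103 104 106 108 108 110 111 118 125 125 117 115 116 116 117 118 124 138 164]
546 [102 101 102 103 104 105 105 104 106 108 109 110 112 111 115 122 121 116 116 124 138 163 181 183 184 186]
[ 53  48  43  46  48  47  46  46  44  44  46 121 189 188 185 172 167 169 166 165 167 166 164 165 167 165 164 165 165 164 166 167 166 166 159 116  96  96  97  97  97  97  96  96  97  99  98  99  99 100]
[130  87  96 128 163 165 167 165 165 165 164 165 163 163 162 163 165 166 165 165 163 164 165 166 167 167 166 166 166 167 169 169 169 169 170 154 103  66  66  83  85  82  53  53  61 103 168 192 192 191 188 186 185 187
 188]
```

>>> {"op": "play_rows", "data": {
  "increments": [
    {"slide":[2.3,0.1,1.9],"angular":[0,0,0],"claw":-1},
    {"slide":[2.3,0.1,1.9],"angular":[0,0,0],"claw":-1},
    {"slide":[2.3,0.1,1.9],"angular":[0,0,0],"claw":-1},
    {"slide":[2.3,0,1.9],"angular":[0,0,0],"claw":-1},
    {"slide":[2.3,0,1.9],"angular":[0,0,0],"claw":-1},
    {"slide":[0,0,0],"angular":[0,0,0],"claw":-1}
  ]
}}

```text
time: 9.7
ee_pos: [0.4737, 0.3183, 0.2693]
tcp_rot: [179.9, 48.9, -146.8]
wrist_force: [0.4, -1.2, -8.0]
opening: 0.0578
grasp_force: 96.6
```

>>> {"op": "play_rows", "data": {
  "increments": [
    {"slide":[1.5,0,1.3],"angular":[0,0,0],"claw":-1},
    {"slide":[1.5,0,1.3],"angular":[0,0,0],"claw":-1},
    {"slide":[1.5,0,1.3],"angular":[0,0,0],"claw":-1},
    {"slide":[0,0,0],"angular":[0,0,0],"claw":-1}
  ]
}}

```text
time: 10.1
ee_pos: [0.4738, 0.3183, 0.2637]
tcp_rot: [179.9, 49.0, -146.8]
wrist_force: [0.3, -0.3, -8.6]
opening: 0.0579
grasp_force: 96.6
```

>>> {"op": "play_rows", "data": {
  "increments": [
    {"slide":[2.3,0,2],"angular":[0,0,0],"claw":-1},
    {"slide":[2.3,0,2],"angular":[0,0,0],"claw":-1},
    {"slide":[2.3,0,2],"angular":[0,0,0],"claw":-1},
    {"slide":[2.3,0,2],"angular":[0,0,0],"claw":-1},
    {"slide":[2.3,0,2],"angular":[0,0,0],"claw":-1},
    {"slide":[2.3,0,2],"angular":[0,0,0],"claw":-1},
    {"slide":[0,0,0],"angular":[0,0,0],"claw":-1}
  ]
}}

```text
time: 10.8
ee_pos: [0.4737, 0.3183, 0.2451]
tcp_rot: [179.9, 48.9, -146.8]
wrist_force: [0.4, -1.2, -8.7]
opening: 0.0576
grasp_force: 96.6
```

>>> {"op": "play_rows", "data": {
  "increments": [
    {"slide":[2.3,0,2],"angular":[0,0,0],"claw":-1},
    {"slide":[2.3,0,2],"angular":[0,0,0],"claw":-1},
    {"slide":[2.3,0,2],"angular":[0,0,0],"claw":-1},
    {"slide":[2.3,0,2],"angular":[0,0,0],"claw":-1},
    {"slide":[2.3,0,2],"angular":[0,0,0],"claw":-1},
    {"slide":[2.3,0,2],"angular":[0,0,0],"claw":-1},
    {"slide":[0,0,0],"angular":[0,0,0],"claw":-1}
  ]
}}

```text
time: 11.5
ee_pos: [0.4737, 0.3184, 0.2268]
tcp_rot: [179.9, 48.9, -146.8]
wrist_force: [-0.4, -0.4, -9.2]
opening: 0.0581
grasp_force: 96.6
```

>>> {"op": "play_rows", "data": {
  "increments": [
    {"slide":[1.1,0,1],"angular":[0,0,0],"claw":-1},
    {"slide":[1.1,0,1],"angular":[0,0,0],"claw":-1},
    {"slide":[1.1,0,1],"angular":[0,0,0],"claw":-1},
    {"slide":[1.1,0,1],"angular":[0,0,0],"claw":-1},
    {"slide":[1.1,0,1],"angular":[0,0,0],"claw":-1},
    {"slide":[1.1,0,1],"angular":[0,0,0],"claw":-1},
    {"slide":[0,0,0],"angular":[0,0,0],"claw":-1}
  ]
}}

```text
time: 12.2
ee_pos: [0.4739, 0.3185, 0.2182]
tcp_rot: [179.9, 49.0, -146.8]
wrist_force: [-0.1, -0.6, -9.0]
opening: 0.0578
grasp_force: 96.6
```

>>> {"op": "play_rows", "data": {
  "increments": [
    {"slide":[0.8,0,0.7],"angular":[0,0,0],"claw":-1},
    {"slide":[0.8,0,0.7],"angular":[0,0,0],"claw":-1},
    {"slide":[0.8,0,0.7],"angular":[0,0,0],"claw":-1},
    {"slide":[0.8,0,0.7],"angular":[0,0,0],"claw":-1},
    {"slide":[0,0,0],"angular":[0,0,0],"claw":-1}
  ]
}}

```text
time: 12.7
ee_pos: [0.4739, 0.3185, 0.2141]
tcp_rot: [179.9, 49.0, -146.8]
wrist_force: [0.9, -0.9, -8.6]
opening: 0.0581
grasp_force: 96.6
```

>>> {"op": "play_rows", "data": {
  "increments": [
    {"slide":[0.8,0,0.7],"angular":[0,0,0],"claw":-1},
    {"slide":[0.8,0,0.7],"angular":[0,0,0],"claw":-1},
    {"slide":[0.8,0,0.7],"angular":[0,0,0],"claw":-1},
    {"slide":[0.8,0,0.7],"angular":[0,0,0],"claw":-1}
  ]
}}

```text
time: 13.1
ee_pos: [0.4744, 0.3189, 0.2115]
tcp_rot: [179.9, 49.1, -146.8]
wrist_force: [-0.7, -1.1, -3.7]
opening: 0.0579
grasp_force: 96.5
```

>>> {"op": "play_rows", "data": {
  "increments": [
    {"slide":[0.8,0,0.7],"angular":[0,0,0],"claw":-1},
    {"slide":[0.8,0,0.7],"angular":[0,0,0],"claw":-1},
    {"slide":[0.8,0,0.7],"angular":[0,0,0],"claw":-1},
    {"slide":[0.8,0,0.7],"angular":[0,0,0],"claw":-1}
  ]
}}

```text
time: 13.5
ee_pos: [0.4741, 0.3187, 0.2061]
tcp_rot: [179.9, 49.0, -146.8]
wrist_force: [-0.0, -1.3, -4.3]
opening: 0.0581
grasp_force: 97.1
```

>>> {"op": "play_rows", "data": {
  "increments": [
    {"slide":[0.8,0,0.7],"angular":[0,0,0],"claw":-1},
    {"slide":[0.8,0,0.7],"angular":[0,0,0],"claw":-1},
    {"slide":[0.8,0,0.7],"angular":[0,0,0],"claw":-1},
    {"slide":[0.8,0,0.7],"angular":[0,0,0],"claw":-1}
  ]
}}

```text
time: 13.9
ee_pos: [0.474, 0.3186, 0.2016]
tcp_rot: [179.9, 49.0, -146.8]
wrist_force: [1.3, -1.1, -3.5]
opening: 0.0575
grasp_force: 97.2
```

Run:
```python
from h import *
s=bot.camera('scene')[:,:,::-1]
plan([.474,.3186,.17],[180,49,213.2],1)
cv2.imwrite('pics/c6.png',cv2.resize(s[250:370,470:630],(800,600),interpolation=cv2.INTER_CUBIC))
```

```text
t 13.95 q [ 34.2 -37.9 -44.2  34.7  -0.6   0.6] pos [0.474  0.3186 0.2013] rpy [ 179.89   48.98 -146.77] F [ 1.  -0.7 -3.9] open 0.0577 grip 97.3
[23.6, -0.0, 20.6] [0.13, -0.02, 0.02]
```

View pics/c6.png

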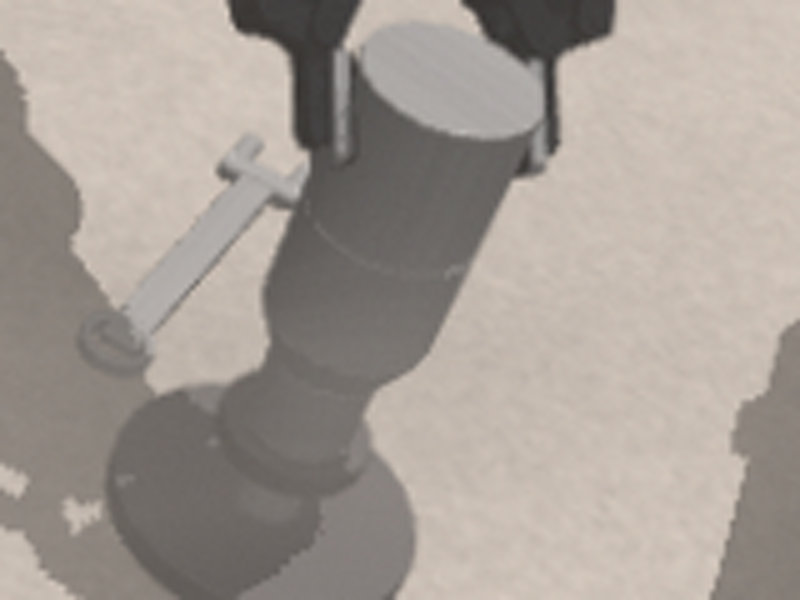

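The mouth sits on the collar round the peg, and the collar is going down under about 5 N. I keep pressing.

>>> {"op": "play_rows", "data": {
  "increments": [
    {"slide":[0.8,0,0.7],"angular":[0,0,0],"claw":-1},
    {"slide":[0.8,0,0.7],"angular":[0,0,0],"claw":-1},
    {"slide":[0.8,0,0.7],"angular":[0,0,0],"claw":-1},
    {"slide":[0.8,0,0.7],"angular":[0,0,0],"claw":-1},
    {"slide":[0.8,0,0.7],"angular":[0,0,0],"claw":-1},
    {"slide":[0.8,0,0.7],"angular":[0,0,0],"claw":-1},
    {"slide":[0.8,0,0.7],"angular":[0,0,0],"claw":-1},
    {"slide":[0.8,0,0.7],"angular":[0,0,0],"claw":-1}
  ]
}}

```text
time: 14.75
ee_pos: [0.474, 0.3186, 0.193]
tcp_rot: [179.9, 49.0, -146.8]
wrist_force: [0.4, -1.2, -2.7]
opening: 0.0581
grasp_force: 97.2
```

>>> {"op": "play_rows", "data": {
  "increments": [
    {"slide":[0.8,0,0.7],"angular":[0,0,0],"claw":-1},
    {"slide":[0.8,0,0.7],"angular":[0,0,0],"claw":-1},
    {"slide":[0.8,0,0.7],"angular":[0,0,0],"claw":-1},
    {"slide":[0.8,0,0.7],"angular":[0,0,0],"claw":-1},
    {"slide":[0.8,0,0.7],"angular":[0,0,0],"claw":-1},
    {"slide":[0.8,0,0.7],"angular":[0,0,0],"claw":-1},
    {"slide":[0.8,0,0.7],"angular":[0,0,0],"claw":-1},
    {"slide":[0.8,0,0.7],"angular":[0,0,0],"claw":-1}
  ]
}}

```text
time: 15.55
ee_pos: [0.474, 0.3186, 0.1845]
tcp_rot: [179.9, 49.0, -146.8]
wrist_force: [0.4, -1.2, -2.8]
opening: 0.0576
grasp_force: 97.2
```

>>> {"op": "play_rows", "data": {
  "increments": [
    {"slide":[0.8,0,0.7],"angular":[0,0,0],"claw":-1},
    {"slide":[0.8,0,0.7],"angular":[0,0,0],"claw":-1},
    {"slide":[0.8,0,0.7],"angular":[0,0,0],"claw":-1},
    {"slide":[0.8,0,0.7],"angular":[0,0,0],"claw":-1}
  ]
}}

```text
time: 15.95
ee_pos: [0.4741, 0.3187, 0.1803]
tcp_rot: [179.9, 49.0, -146.8]
wrist_force: [0.6, -1.5, -2.8]
opening: 0.0581
grasp_force: 97.2
```

>>> {"op": "play_rows", "data": {
  "increments": [
    {"slide":[0.8,0,0.7],"angular":[0,0,0],"claw":-1},
    {"slide":[0.8,0,0.7],"angular":[0,0,0],"claw":-1},
    {"slide":[0.8,0,0.7],"angular":[0,0,0],"claw":-1},
    {"slide":[0.8,0,0.7],"angular":[0,0,0],"claw":-1}
  ]
}}

```text
time: 16.35
ee_pos: [0.4741, 0.3187, 0.176]
tcp_rot: [179.9, 49.0, -146.8]
wrist_force: [0.6, -0.9, -3.2]
opening: 0.0577
grasp_force: 97.2
```

>>> {"op": "play_rows", "data": {
  "increments": [
    {"slide":[0.4,0,0.35],"angular":[0,0,0],"claw":-1},
    {"slide":[0.4,0,0.35],"angular":[0,0,0],"claw":-1},
    {"slide":[0.4,0,0.35],"angular":[0,0,0],"claw":-1},
    {"slide":[0.4,0,0.35],"angular":[0,0,0],"claw":-1}
  ]
}}

```text
time: 16.75
ee_pos: [0.4741, 0.3187, 0.174]
tcp_rot: [179.9, 49.0, -146.8]
wrist_force: [-0.5, -1.7, -2.7]
opening: 0.0577
grasp_force: 97.2
```

>>> {"op": "play_rows", "data": {
  "increments": [
    {"slide":[0.4,0,0.35],"angular":[0,0,0],"claw":-1},
    {"slide":[0.4,0,0.35],"angular":[0,0,0],"claw":-1},
    {"slide":[0.4,0,0.35],"angular":[0,0,0],"claw":-1}
  ]
}}

```text
time: 17.05
ee_pos: [0.4741, 0.3187, 0.1724]
tcp_rot: [179.9, 49.0, -146.8]
wrist_force: [0.2, -0.9, -3.9]
opening: 0.0576
grasp_force: 97.2
```

>>> {"op": "play_rows", "data": {
  "increments": [
    {"slide":[0.4,0,0.35],"angular":[0,0,0],"claw":-1},
    {"slide":[0.4,0,0.35],"angular":[0,0,0],"claw":-1}
  ]
}}

```text
time: 17.25
ee_pos: [0.4742, 0.3188, 0.1716]
tcp_rot: [179.9, 49.0, -146.8]
wrist_force: [0.3, -2.2, -1.2]
opening: 0.0576
grasp_force: 97.1
```

>>> {"op": "play_rows", "data": {
  "increments": [
    {"slide":[0.4,0,0.35],"angular":[0,0,0],"claw":-1},
    {"slide":[0.4,0,0.35],"angular":[0,0,0],"claw":-1}
  ]
}}

```text
time: 17.45
ee_pos: [0.4745, 0.319, 0.1715]
tcp_rot: [179.9, 49.1, -146.8]
wrist_force: [-0.2, -1.8, 3.3]
opening: 0.0581
grasp_force: 96.8
```

It bottomed out at TCP z 0.1715, with force rising to about 12 N net, so the collar is home. I relieve the load and release.

>>> {"op": "play_rows", "data": {
  "increments": [
    {"slide":[-0.8,0,-0.7],"angular":[0,0,0],"claw":-1},
    {"slide":[0,0,0],"angular":[0,0,0],"claw":-0.1},
    {"slide":[0,0,0],"angular":[0,0,0],"claw":0.5},
    {"slide":[0,0,0],"angular":[0,0,0],"claw":1},
    {"slide":[0,0,0],"angular":[0,0,0],"claw":1},
    {"slide":[0,0,0],"angular":[0,0,0],"claw":1},
    {"slide":[0,0,0],"angular":[0,0,0],"claw":1},
    {"slide":[0,0,0],"angular":[0,0,0],"claw":1}
  ],
  "squeeze": 20
}}

```text
time: 18.25
ee_pos: [0.474, 0.3187, 0.1712]
tcp_rot: [179.9, 49.0, -146.8]
wrist_force: [0.1, 0.1, -5.6]
opening: 0.0858
grasp_force: 0.0
```

>>> {"op": "play_rows", "data": {
  "increments": [
    {"slide":[0,0,-5],"angular":[0,0,0],"claw":1},
    {"slide":[0,0,-10],"angular":[0,0,0],"claw":1},
    {"slide":[0,0,-20],"angular":[0,0,0],"claw":1},
    {"slide":[0,0,-25],"angular":[0,0,0],"claw":1},
    {"slide":[0,0,-25],"angular":[0,0,0],"claw":1},
    {"slide":[0,0,-25],"angular":[0,0,0],"claw":1},
    {"slide":[0,0,-20],"angular":[0,0,0],"claw":1},
    {"slide":[0,0,0],"angular":[0,0,0],"claw":1}
  ]
}}

```text
time: 19.05
ee_pos: [0.4136, 0.2796, 0.2643]
tcp_rot: [179.9, 47.9, -146.8]
wrist_force: [0.6, -0.3, -6.2]
opening: 0.0853
grasp_force: 0.0
```

Run:
```python
from h import *
s=bot.camera('scene')[:,:,::-1]
print(bot.get_obs()['ee_pos'])
cv2.imwrite('pics/c7.png',cv2.resize(s[210:390,430:640],(700,600),interpolation=cv2.INTER_CUBIC))
for z in(.026,.196): print(proj('scene',np.array([.4745,.319,z])))
```

```text
[0.41350702 0.27955752 0.26249099]
[524.27075361 344.25969343]
[553.68431161 278.2462247 ]
```

View pics/c7.png

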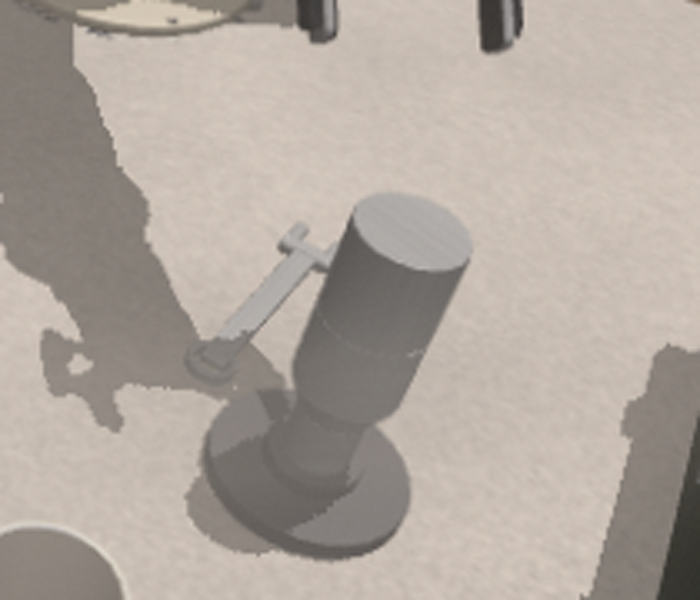

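The bottle stands upside down with the collar on the base. Its base disc is at (553.6,279), against a predicted (553.7,278), and the gripper is clear.

```bash
python3 -c "
from workcell import bot
print(bot.job_done())"
```

```text
the job is handed in; nothing more can be done
None
```

The job is handed in, with no verdict returned: the bottle stands released and upside down over the peg, and contact force and the last picture both show the collar pressed home on the stand's base.

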